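Pin the trailer drawbar into its hitch bracket

ROBOT

A 6-joint arm with a two-finger parallel gripper is mounted at the origin on the work surface. World frame = base frame: x ahead of the robot, y to its left, z up, the work surface at z = 0. Lengths are in mm, angles in rad, forces in N, time in s.
With the tool pointing down it reaches from about 350 to 975 mm from the base axis. Payload 7.1 kg.
Tool frame: the origin (TCP) lies between the finger pads; the fingertips stand 19 mm ahead of it and the grasp point (between the pads) is the TCP (ctrl.tcp_to_tips is the distance from the TCP to the fingertips, in mm); z points along the fingers, y is the line along which they close (so a half turn about z gives the same grasp; the last joint's range is limited). The gripper opens to 88 mm and grips with 3 to 60 N. Pads are 20 mm wide; open, the fingers measure 115 mm over their backs; the gripper's body (75 mm by 178 mm) begins 61 mm behind the grasp point.
Start: joints at [1.173, 0.423, 1.63, -0, 1.089, -0.019], TCP at [231.096, 580.689, 241.675] pointing down, gripper open.
Joint ranges: [-3, 3], [-0.9, 2.11], [0.09, 2.58], [-1.31, 4.45], [0.11, 2.69], [-2.54, 2.54]. Speed limits (rad/s): [2.39, 2.39, 3.01, 3.14, 3.14, 3.14].

INTERFACE

Orientations are given as a rotation vector (axis times angle).
In Python, from workcell import status, optics, ctrl gives the robot as it stands. The module is installed in compiled form; this text tells all that it offers.
- The arm moves only by the shell command python3 -m inch 'ROWS'. ROWS is JSON, a list that holds one entry, the list of rows, each a list of 7 numbers: the shift along the tool's x, y, z in mm, then the turn, a rotation vector about the tool's x, y, z in rad, then the opening in per cent of the stroke, from 0 (shut) to 100 (fully open). A call has 1 to 20 rows; each row is the pose to reach, as a shift and turn from the pose commanded when the call began, along the tool's axes at that moment; what a row does not reach only later rows make up. A row lasts 1/10 s, in which the tool goes at most 50 mm and 8.59 degrees, less where a joint would pass 70% of its speed; a pose out of reach is approached as far as the arm can. A call with a gripper value outside its range is refused whole. The fingers move at their own pace and stop on an object; the grip force is fixed at half the most. Time passes only in rows, so rows that repeat a pose let the fingers close. It gives the time, the measured TCP pose, the force, the opening and the grip force at its end, in the units of the state.
- status.get_obs(): the state, without advancing time (a new reading comes with each control period).
- optics.get_image(name): name is "scene" or "top" or "wrist"; returns a dict with "frame" (384x512x3 uint8, red, green, blue), "fx", "fy", "cx", "cy" (pixels), "k1" (the pictures are not rectified: a ray, as slopes to the right and down, at radius r is drawn at 1 + k1 r^2 times it, then the intrinsics apply), "rvec" (rotation vector, rad) and "tvec" (3), from world to camera coordinates, as OpenCV has them; the wrist camera has in their place "hand_eye" (4x4, takes a point from camera to tool coordinates, whose origin is the TCP and whose axes are the flange's). Camera axes: x right, y down, z forward; pixel columns grow to the right and rows downward; lengths in mm; the calibration is good to about 2 mm. A picture is of the moment at which its call begins: read the wrist's pose just before it. There is no depth.
- ctrl.close_job(): hands the job in; it is judged then, once.
The state is a dict: "t": time; "qpos": joint angles; "qvel": joint speeds; "joint_torque": joint torques, N m; "ee_pos": TCP position; "orientation": TCP orientation; "ft_force": force on the tool from outside, world axes, zero at the start; "moment": the same for the moment, N m; "width": finger opening in mm; "grasp_force": force on a finger pad.
Only numpy, scipy, OpenCV 4.12 (cv2) and the standard library are available. Lean on these libraries where they do the work, as an engineer would, in place of code of your own. Each camera call takes 0.05 s, during which the arm holds its last target. There are 200 camera calls.

TASK

Couple the trailer drawbar to the hitch bracket: take the big hitch pin out of the wooden rack and put it down through the bracket and the eye of the drawbar until its collar sits fully home on the bracket, then let go. Leave the small spare pin in the rack.

Things in the scene. Friction and masses are not known exactly. Their poses are not given: they have to be found in the camera images.
- hitch_pin: Big hitch pin, loose, about 0.2 kg, upright in either hole of a wooden rack. Steel shank 16 mm thick, 60 mm long, last 12 mm tapering to a 6 mm point; steel collar 46 mm wide, 6 mm thick, rests on the rack; above it a round black grip knob 28 mm wide, 42 mm high. Origin: on the axis at the collar's underside (point 60 mm below, knob 6 to 48 mm above). z up along the pin.
- spare_pin: Small spare pin, loose, upright in the rack's other hole, to stay there: shank 10 x 30 mm long, collar 30 mm wide, 6 mm thick, black knob 16 mm wide, 26 mm high. Origin on its axis at the collar's underside, z up. The rack is a fixed bridge-shaped wooden block 64 x 190 mm, its top 80 mm above the board, with two 20 mm holes 100 mm apart.
- bracket_hole (a point): Centre of the 32 mm hole in the upper plate of the fixed pale steel bracket, on the plate's upper face, 73 mm above the board; z up. Upper and lower plates are 8 mm thick, 70 mm wide, 22 mm apart. The lower plate's underside is 35 mm above the board, so the pin's point hangs free when home. The upright back wall, on its -x side, ends level with the upper plate.
- drawbar: Fixed dark steel trailer drawbar. Its eye, 46 mm wide and 16 mm thick with a 32 mm hole, already lies between the bracket's plates with all holes in line; the 30 mm wide bar runs off 220 mm along its +x axis, its tail on a wooden offcut, all below the upper plate. Origin: on the eye's axis at board height, z up.
Mind the look-alikes: they are no part of the job. Leave any blue look-alike of the hitch_pin alone.

How it is judged (in metres and radians):
On the way:
1. the hitch pin is lifted out of the rack (height (world z) of hitch_pin above 0.125 m), for 0.1 s.
At the end, for the whole second after the job is handed in: The hitch pin stands upright (within 10 degrees) and at rest through bracket and drawbar eye, its axis within 12 mm of the hole's centre and its collar within 8 mm of the upper plate's face (horizontal distance between hitch_pin and bracket_hole below 0.012 m and z of hitch_pin in the frame of bracket_hole between -0.008 and 0.008 m and angle between hitch_pin's own z axis and vertical below 0.175 rad and linear speed of hitch_pin below 0.03 m/s); the robot touches nothing.
It fails at once if the small spare pin is taken from or knocked out of its place in the rack (moved more than 25 mm) (distance of spare_pin from where it was at the start of the episode above 0.025 m).
It also fails if it takes over 43 s, if anything falls off the work surface, if the arm or the gripper's body presses on something with over 40 N, if the wrist force passes 120 N, or if a joint passes its speed limit or range.

## Working session

There is one attempt and no reset: what is moved stays moved. The work goes in short steps, Python scripts to look and compute and a shell command to move; the robot and the scene stay as the last step left them, time stands still between calls to the robot, and variables do not carry over. Pictures are saved under pics/ and viewed, at most 10 in all, crops included, and the job is handed in when it is done.

```bash
mkdir -p pics; cat > h.py <<'E'
import numpy as np, cv2
from scipy.spatial.transform import Rotation as R
from workcell import status, optics, ctrl
def cam(name):
    o=status.get_obs(); d=optics.get_image(name)
    if 'hand_eye' in d:
        H=np.array(d['hand_eye']); T=np.eye(4); T[:3,:3]=R.from_rotvec(o['orientation']).as_matrix(); T[:3,3]=o['ee_pos']
        W=T@H; d['Rc']=W[:3,:3]; d['C']=W[:3,3]
    else:
        Rm=R.from_rotvec(np.ravel(d['rvec'])).as_matrix(); d['Rc']=Rm.T; d['C']=-Rm.T@np.ravel(d['tvec'])
    return d
def ray(d,u,v):
    x=np.array([(u-d['cx'])/d['fx'],(v-d['cy'])/d['fy']]); s=x.copy()
    for _ in range(20): s=x/(1+d['k1']*(s@s))
    return d['Rc']@np.array([s[0],s[1],1.])
def onz(d,u,v,z):
    r=ray(d,u,v); return d['C']+r*(z-d['C'][2])/r[2]
def save(d,n): cv2.imwrite('pics/'+n,d['frame'][:,:,::-1])
E
python3 - <<'E'
from h import *
import pickle
D={n:cam(n) for n in ('top','scene','wrist')}
pickle.dump(D,open('d0.pkl','wb'))
f=np.hstack([D['top']['frame'],D['scene']['frame']])
for n in('top','scene'): save(D[n],n+'0.png')
o=status.get_obs(); print(o['ee_pos'],o['orientation'],o['t'],D['top']['C'],D['scene']['C'],D['wrist']['C'])
E
```

```text
[230.94891574 580.33393559 241.09778204] [-5.91389637e-01 -3.08518615e+00  1.77919263e-03] 0.15 [479.30196476   4.50143716 843.75818467] [1067.50381955 -317.42493357  662.65716637] [170.53455467 604.09010683 383.82394097]
```

View pics/top0.png

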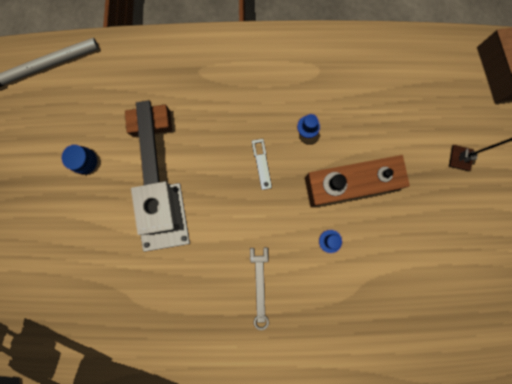

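View pics/scene0.png

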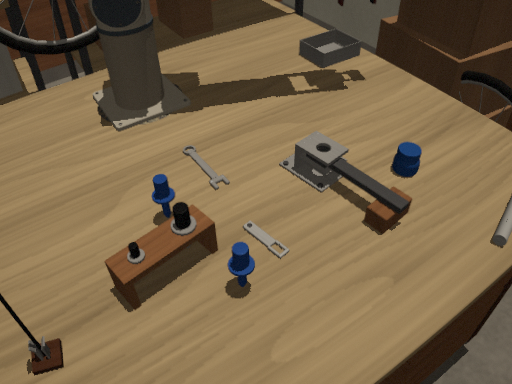

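The top view shows the big pin in the rack at about (337,183), the spare pin at (387,173), blue look-alikes at (309,126) and (330,241), and the bracket hole at (151,206). The scene view agrees, with the big knob at (181,215) and the hole at (323,147).

```bash
python3 - <<'E'
from h import *
import pickle
D=pickle.load(open('d0.pkl','rb'))
def blob(d,u,v,w,th):
    g=d['frame'].max(2); m=np.zeros_like(g); m[v-w:v+w,u-w:u+w]=(g[v-w:v+w,u-w:u+w]<th)
    n,l,s,c=cv2.connectedComponentsWithStats(m)
    i=1+np.argmax(s[1:,4]); return c[i],s[i]
def tri(a,b):
    A=[];B=[]
    for d,p in((D['top'],a),(D['scene'],b)):
        r=ray(d,*p);r/=np.linalg.norm(r);P=np.eye(3)-np.outer(r,r);A.append(P);B.append(P@d['C'])
    return np.linalg.lstsq(np.vstack(A),np.hstack(B),rcond=None)[0]
t=D['top'];s=D['scene']
for nm,a,b,z in(('knob',(337,183,16),(181,215,16),107),('spare',(387,173,10),(133,250,12),99),('hole',(151,206,14),(323,147,12),73)):
    ca,sa=blob(t,*a,50);cb,sb=blob(s,*b,50)
    print(nm,ca,sa,cb,sb,onz(t,*ca,z).round(1),onz(s,*cb,z).round(1),tri(ca,cb).round(1))
# rack corners top
for p in((306,173),(402,156),(409,187),(314,206)): print(onz(t,*p,80).round(1))
for p in((145,101),(150,184)): print('bar',onz(t,*p,55).round(1))
for p in((309,126),(330,241)): print('blue',onz(t,*p,80).round(1))
o=status.get_obs();print(R.from_rotvec(o['orientation']).as_matrix().round(3))
E
```

```text
knob [337.50510204 182.13265306] [330 175  16  15 196] [181.0298913 215.4701087] [173 202  18  28 368] [ 564.3 -141.2  107. ] [ 563.8 -141.7  107. ] [ 564.2 -141.5  107.2]
spare [387.41269841 172.88888889] [383 169  10   9  63] [133.79104478 249.94776119] [129 242  11  17 134] [ 581.1 -239.2   99. ] [ 580.9 -239.6   99. ] [ 581.  -239.4   99. ]
hole [148.92929293 205.04040404] [144 199  12  14  99] [323.21666667 147.75      ] [317 145  13   6  60] [530.8 218.4  73. ] [531.5 211.7  73. ] [529.6 217.   70.1]
[586.2 -86.3  80. ]
[ 616.6 -276.8   80. ]
[ 555.3 -287.2   80. ]
[522.5 -99.6  80. ]
bar [745.8 235.   55. ]
bar [573.9 221.6  55. ]
blue [678.7 -95.4  80. ]
blue [ 455.5 -128.1   80. ]
[[-0.929  0.37  -0.   ]
 [ 0.37   0.929 -0.001]
 [ 0.    -0.001 -1.   ]]
```

```bash
python3 -m inch '[[[-576,-547,20,0,0,1.4,100],[-576,-547,20,0,0,1.4,100],[-576,-547,20,0,0,1.4,100],[-576,-547,20,0,0,1.4,100],[-576,-547,20,0,0,1.4,100],[-576,-547,20,0,0,1.4,100],[-576,-547,20,0,0,1.4,100],[-576,-547,20,0,0,1.4,100],[-576,-547,20,0,0,1.4,100],[-576,-547,20,0,0,1.4,100],[-576,-547,20,0,0,1.4,100],[-576,-547,20,0,0,1.4,100],[-576,-547,20,0,0,1.4,100],[-576,-547,20,0,0,1.4,100],[-576,-547,20,0,0,1.4,100],[-576,-547,20,0,0,1.4,100],[-576,-547,20,0,0,1.4,100],[-576,-547,20,0,0,1.4,100],[-576,-547,20,0,0,1.4,100],[-576,-547,20,0,0,1.4,100]]]'
python3 - <<'E'
from h import *
d=cam('wrist');save(d,'w1.png')
o=status.get_obs();print(o['t'],o['ee_pos'],R.from_rotvec(o['orientation']).as_matrix().round(3).tolist(),d['C'])
E
```

```text
t: 2.15
ee_pos: [563.4, -139.2, 221.6]
orientation: [-2.438, -1.98, 0.0]
ft_force: [-0.5, -0.3, 0.7]
width: 87.9
grasp_force: 0.0
2.2 [ 563.54346299 -139.23218741  221.74045516] [[0.205, 0.979, -0.0], [0.979, -0.205, 0.0], [0.0, -0.0, -1.0]] [576.76205814 -76.01668766 364.48882413]
```

View pics/w1.png

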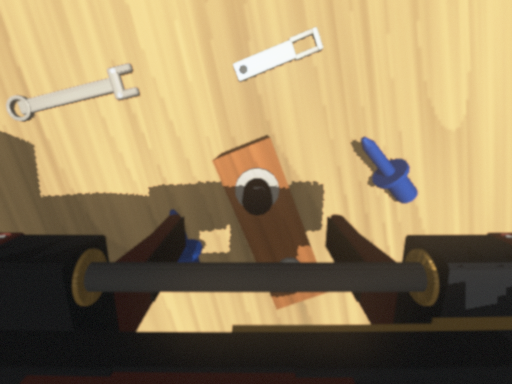

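The wrist view shows the pin between the fingers, with the knob at about (258,197) and the collar at (257,190). The blue pins lie outside the fingers.

```bash
python3 - <<'E'
from h import *
f=cv2.imread('pics/w1.png');d=cam('wrist')
g=f[155:218,235:282]
m=(g.max(2)<45).astype(np.uint8)
n,l,s,c=cv2.connectedComponentsWithStats(m);i=1+np.argmax(s[1:,4]);k=c[i]+[235,155];print(s[i],k,onz(d,*k,112).round(1))
x,y,w,h,_=s[i]
print('knob top-row edge/bottom',onz(d,235+x+w/2,155+y+h-14,128).round(1), 'width centre x',235+x+w/2)
hs=cv2.cvtColor(g,cv2.COLOR_BGR2HSV); m2=((hs[...,1]<60)&(hs[...,2]>70)).astype(np.uint8)
ys,xs=np.nonzero(m2);p=np.stack([xs,ys],1).astype(np.int32);(e,a,b)=cv2.minAreaRect(p);print(e,a,b);
(cx,cy),r=cv2.minEnclosingCircle(p);print(cx+235,cy+155,r,onz(d,cx+235,cy+155,86).round(1))
E
```

```text
[  9  42  27  18 257] [257.28015564 206.10505837] [ 563.2 -150.9  112. ]
knob top-row edge/bottom [ 565.2 -141.6  128. ] width centre x 257.5
(22.0, 30.0) (42.0, 34.0) 0.0
256.65853691101074 189.0 21.51230812072754 [ 564.9 -140.4   86. ]
```

```bash
python3 -m inch '[[[-1.5,1.5,20,0,0,0,100],[-1.5,1.5,45,0,0,0,100],[-1.5,1.5,70,0,0,0,100],[-1.5,1.5,90,0,0,0,100],[-1.5,1.5,105,0,0,0,100],[-1.5,1.5,112,0,0,0,100],[-1.5,1.5,112,0,0,0,100],[-1.5,1.5,112,0,0,0,100],[-1.5,1.5,112,0,0,0,60],[-1.5,1.5,112,0,0,0,0],[-1.5,1.5,112,0,0,0,0],[-1.5,1.5,112,0,0,0,0],[-1.5,1.5,112,0,0,0,0],[-1.5,1.5,112,0,0,0,0],[-1.5,1.5,112,0,0,0,0],[-1.5,1.5,112,0,0,0,0],[-1.5,1.5,112,0,0,0,0],[-1.5,1.5,112,0,0,0,0]]]'
```

```text
t: 4.05
ee_pos: [565.0, -142.3, 109.6]
orientation: [-2.44, -1.979, 0.0]
ft_force: [-1.2, -0.3, 0.5]
width: 27.3
grasp_force: 30.0
```

```bash
python3 -m inch '[[[0,0,-10,0,0,0,0],[0,0,-25,0,0,0,0],[0,0,-45,0,0,0,0],[0,0,-70,0,0,0,0],[0,0,-95,0,0,0,0],[0,0,-110,0,0,0,0],[0,0,-110,0,0,0,0],[0,0,-110,0,0,0,0],[0,0,-110,0,0,0,0]]]'
python3 - <<'E'
from h import *
d=cam('scene');s=cam('wrist')
cv2.imwrite('pics/l1.png',np.hstack([cv2.resize(d['frame'][20:300,80:350],(400,415)),cv2.resize(s['frame'],(400,300),interpolation=3)[:,:] if 0 else cv2.copyMakeBorder(cv2.resize(s['frame'],(400,300)),0,115,0,0,0)])[:,:,::-1])
o=status.get_obs();p=np.array(o['ee_pos']);T=R.from_rotvec(o['orientation']).as_matrix()
print(p,T.T@(np.array([530.5,217.5,p[2]])-p),d['C'])
E
```

```text
t: 4.95
ee_pos: [564.3, -142.1, 218.5]
orientation: [-2.439, -1.978, 0.002]
ft_force: [-0.3, -0.1, -1.5]
width: 27.3
grasp_force: 30.0
[ 564.4158166  -142.11072332  218.3629092 ] [ 3.44856845e+02 -1.07442153e+02  3.08190496e-01] [1067.50381955 -317.42493357  662.65716637]
```

View pics/l1.png

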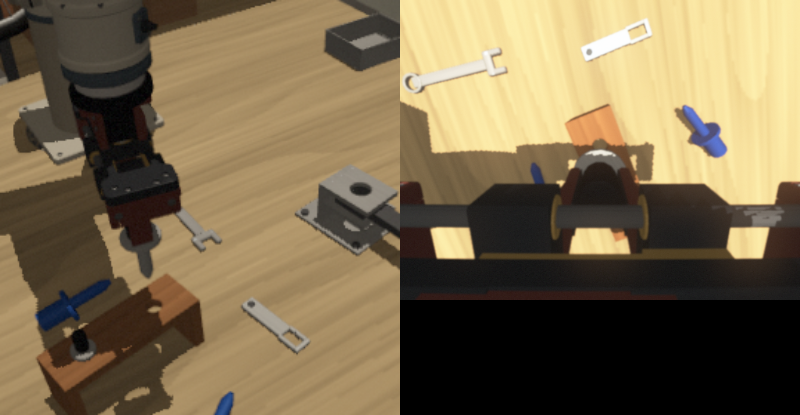

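The pin is in the grip and hanging upright, and the spare is still in place. The blue pins have toppled but lie clear. Next I stop short of the bracket to look at the hole with the wrist camera.

```bash
python3 -m inch '[[[275,-107,0,0,0,0,0],[275,-107,0,0,0,0,0],[275,-107,0,0,0,0,0],[275,-107,0,0,0,0,0],[275,-107,0,0,0,0,0],[275,-107,0,0,0,0,0],[275,-107,0,0,0,0,0],[275,-107,0,0,0,0,0],[275,-107,0,0,0,0,0],[275,-107,0,0,0,0,0],[275,-107,0,0,0,0,0],[275,-107,0,0,0,0,0]]]'
python3 - <<'E'
from h import *
import pickle
d=cam('wrist');save(d,'w2.png');pickle.dump(d,open('w2.pkl','wb'))
print(status.get_obs()['t'])
E
```

```text
t: 6.25
ee_pos: [517.5, 148.0, 219.7]
orientation: [2.442, 1.977, 0.0]
ft_force: [0.8, -0.7, -2.9]
width: 27.5
grasp_force: 30.0
6.3
```

View pics/w2.png

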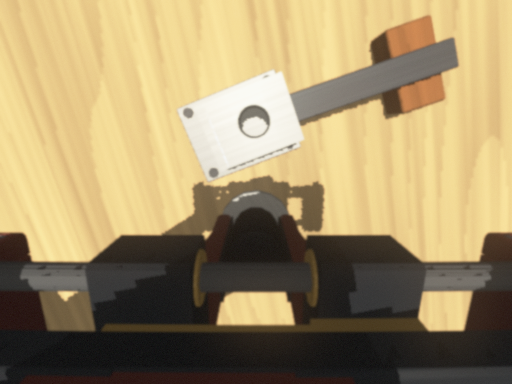

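The wrist view shows the bracket hole at about (254,122), directly ahead of the held pin, with its collar at (255,205).

```bash
python3 - <<'E'
from h import *
import pickle
d=pickle.load(open('w2.pkl','rb'));f=d['frame']
g=f.max(2)[98:148,228:282];L=np.median(g[:8]);print(L)
m=(g<0.75*L).astype(np.uint8)
cs,_=cv2.findContours(m,cv2.RETR_EXTERNAL,cv2.CHAIN_APPROX_NONE)
c=max(cs,key=cv2.contourArea)
e=cv2.fitEllipse(cv2.convexHull(c));print(e)
u,v=e[0][0]+228,e[0][1]+98
P=onz(d,u,v,73)
o=status.get_obs();p=np.array(o['ee_pos']);T=R.from_rotvec(o['orientation']).as_matrix()
print(u,v,P,'size mm',np.linalg.norm(onz(d,u+e[1][0]/2,v,73)-onz(d,u-e[1][0]/2,v,73)))
print('shift',T.T@(P-p),p,T[:,2])
E
```

```text
250.0
((25.522605895996094, 23.040998458862305), (31.569612503051758, 32.39360046386719), 179.7978973388672)
253.5226058959961 121.0409984588623 [529.91208723 213.92564755  73.        ] size mm 31.93220990697086
shift [ 66.95303024  -1.45951151 146.69249823] [517.42328497 148.13170281 219.69258373] [ 3.95212470e-05 -8.79956650e-06 -9.99999999e-01]
```

```bash
python3 -m inch '[[[40,-1,0,0,0,0,0],[66,-1.5,0,0,0,0,0],[66,-1.5,0,0,0,0,0],[66,-1.5,0,0,0,0,0],[66,-1.5,20,0,0,0,0],[66,-1.5,40,0,0,0,0],[66,-1.5,50,0,0,0,0],[66,-1.5,60,0,0,0,0],[66,-1.5,70,0,0,0,0],[66,-1.5,80,0,0,0,0],[66,-1.5,90,0,0,0,0],[66,-1.5,100,0,0,0,0],[66,-1.5,107,0,0,0,0],[66,-1.5,112,0,0,0,0],[66,-1.5,112,0,0,0,0],[66,-1.5,112,0,0,0,0]]]'
python3 - <<'E'
from h import *
d=cam('scene')
cv2.imwrite('pics/p1.png',cv2.resize(d['frame'][60:240,240:460],(660,540))[:,:,::-1])
E
```

```text
t: 7.9
ee_pos: [529.5, 213.8, 107.8]
orientation: [2.44, 1.979, 0.0]
ft_force: [0.2, 0.6, -2.1]
width: 27.5
grasp_force: 30.0
```

View pics/p1.png

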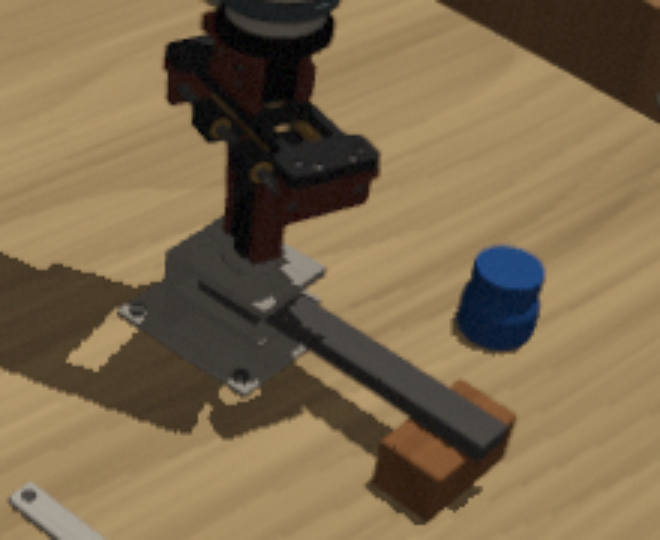

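The pin is through with no contact force. I lower it the last few mm and release.

```bash
python3 -m inch '[[[0,0,2,0,0,0,0],[0,0,4,0,0,0,0],[0,0,4,0,0,0,0],[0,0,4,0,0,0,0],[0,0,4,0,0,0,60],[0,0,4,0,0,0,80],[0,0,4,0,0,0,80],[0,0,4,0,0,0,80],[0,0,4,0,0,0,80],[0,0,4,0,0,0,80],[0,0,4,0,0,0,80]]]'
python3 -m inch '[[[0,0,-10,0,0,0,80],[0,0,-30,0,0,0,80],[0,0,-60,0,0,0,80],[0,0,-100,0,0,0,80],[-40,0,-120,0,0,0,80],[-70,0,-120,0,0,0,80],[-70,0,-120,0,0,0,80],[-70,0,-120,0,0,0,80],[-70,0,-120,0,0,0,80]]]'
python3 - <<'E'
from h import *
d=cam('wrist');s=cam('scene')
a=cv2.resize(d['frame'],(400,300));b=cv2.resize(s['frame'],(400,300))
cv2.imwrite('pics/e1.png',np.hstack([a,b])[:,:,::-1])
f=d['frame'][60:180,200:310];m=(f.max(2)<45).astype(np.uint8)
n,l,st,c=cv2.connectedComponentsWithStats(m);i=1+np.argmax(st[1:,4]);k=c[i]+[200,60]
print(st[i],k,onz(d,*k,110).round(1),status.get_obs()['t'])
E
```

```text
t: 9.05
ee_pos: [529.4, 213.7, 103.7]
orientation: [-2.44, -1.979, 0.0]
ft_force: [0.1, 0.6, -0.3]
width: 70.2
grasp_force: 0.0
t: 9.95
ee_pos: [515.2, 145.8, 223.8]
orientation: [-2.44, -1.979, -0.001]
ft_force: [0.9, 0.5, 0.1]
width: 70.1
grasp_force: 0.0Traceback (most recent call last):
  File "<stdin>", line 6, in <module>
    return _wrapfunc(a, 'argmax', axis=axis, out=out, **kwds)
    return bound(*args, **kwds)
ValueError: attempt to get argmax of an empty sequence
```

View pics/e1.png

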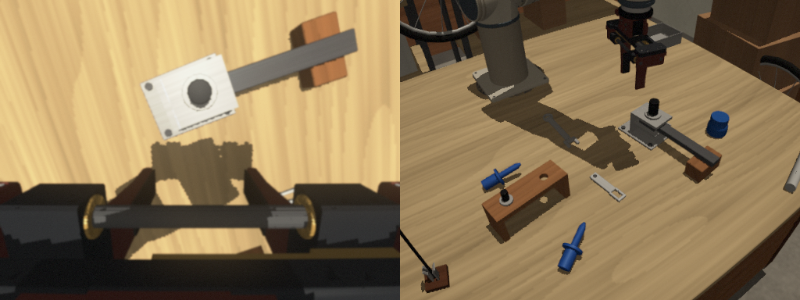

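The pin stands in the bracket, with its knob at (200,93) in the left half and (654,107) in the right, and the spare pin is still in the rack. I do a quick numeric check of its seating.

```bash
python3 - <<'E'
from h import *
d=cam('wrist');s=cam('scene');t=cam('top')
L=[]
for nm,q,u,v,w in(('w',d,256,119,24),('s',s,325,136,18),('t',t,150,205,18)):
    g=q['frame'].max(2)[v-w:v+w,u-w:u+w];m=(g<75).astype(np.uint8)
    n,l,st,c=cv2.connectedComponentsWithStats(m);
    i=1+np.argmax(st[1:,4]);k=c[i]+[u-w,v-w];r=ray(q,*k);r/=np.linalg.norm(r);P=np.eye(3)-np.outer(r,r);L.append((P,P@q['C']))
    print(nm,st[i],k.round(1),onz(q,*k,100).round(1))
for idx in([0,1],[1,2],[0,1,2]): print(np.linalg.lstsq(np.vstack([L[i][0] for i in idx]),np.hstack([L[i][1] for i in idx]),rcond=None)[0].round(1))
E
```

```text
Traceback (most recent call last):
ValueError: attempt to get argmax of an empty sequence
```

```bash
python3 - <<'E'
from h import *
d=cam('wrist');s=cam('scene');t=cam('top')
L=[]
for nm,q,u,v,w in(('w',d,256,119,24),('s',s,325,136,18),('t',t,150,205,18)):
    g=np.ascontiguousarray(q['frame'].max(2)[v-w:v+w,u-w:u+w]);th=75 if nm!='w' else cv2.threshold(g,0,255,cv2.THRESH_OTSU)[0];m=(g<th).astype(np.uint8)
    n,l,st,c=cv2.connectedComponentsWithStats(m)
    if n<2: print(nm,g.min());continue
    i=1+np.argmax(st[1:,4]);k=c[i]+[u-w,v-w];r=ray(q,*k);r/=np.linalg.norm(r);P=np.eye(3)-np.outer(r,r);L.append((P,P@q['C']))
    print(nm,th,st[i],k.round(1),onz(q,*k,100).round(1))
for i in range(len(L)-1): print(np.linalg.lstsq(np.vstack([L[i][0],L[i+1][0]]),np.hstack([L[i][1],L[i+1][1]]),rcond=None)[0].round(1))
E
```

```text
w 167.0 [  8   6  32  37 899] [255.6 118.6] [529.5 213.4 100. ]
s 75 [  9   8  16  23 279] [323.9 137.2] [529.5 212.2 100. ]
t 75 [ 10   0  26  36 879] [155.3 204.2] [530.2 198.9 100. ]
[529.2 213.1  99.4]
[532.8 202.1 105.1]
```

```bash
python3 -c "
from workcell import ctrl
print(ctrl.close_job())"
```

```text
the job is handed in; nothing more can be done
None
```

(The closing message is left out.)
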